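# Feel along the ridge of a toothless plaster cast

### The job

Check the toothless plaster jaw cast on the sprung round table for bubbles by touch: with the fingers closed together and pointing down, run the fingertips lightly along the top of its horseshoe ridge, centred on the crest, from the ridge end next to the small plaster knob on its tab, round the front, to the other end, missing no part. Touch gently so the plaster does not chip; do not lift or dislodge the cast, and leave the other things alone. Finish with the hand clear and the cast still seated between its jaws, the platform back up.

Things in the scene. Friction and masses are not known exactly. Their poses are not given: they have to be found in the camera images.
- cast: The work: loose cream plaster cast of a toothless jaw, 250 g, resting on the platform between four low metal jaws (1.5 mm play). Flat base x -38 to +46, y -40 to +40 mm, 14 mm thick; on it a smooth rounded horseshoe ridge, 13 mm wide, crest 27 mm (ends) to 32 mm (front) above the underside. Front of the ridge to -x, its two ends to +x. Origin on the underside; z up.
- knob (a point): Top of the small round plaster knob on the cast (14 mm across, its top 24 mm above the underside, lower than the ridge), standing on a tab (20 by 22 mm, 14 mm thick) that juts from the base behind the ridge end where the work starts; at x +55, y +29 mm of the cast. The other ridge end has none.
- ridge0 (a point): Point on top of the ridge crest: the first, the end beside the knob, at x +22, y +29 mm in the cast's frame, 27 mm above its underside. The points are about 20 mm apart, the crest nearly straight between them; it runs on 6 mm past the first and last.
- ridge1 (a point): Point on top of the ridge crest: the second, at x +1.5, y +25.5 mm in the cast's frame, 28 mm above its underside. The points are about 20 mm apart, the crest nearly straight between them; it runs on 6 mm past the first and last.
- ridge2 (a point): Point on top of the ridge crest: the third, at x -17, y +17.5 mm in the cast's frame, 30 mm above its underside. The points are about 20 mm apart, the crest nearly straight between them; it runs on 6 mm past the first and last.
- ridge3 (a point): Point on top of the ridge crest: the fourth, the middle of the front, at x -26, y +0 mm in the cast's frame, 32 mm above its underside. The points are about 20 mm apart, the crest nearly straight between them; it runs on 6 mm past the first and last.
- ridge4 (a point): Point on top of the ridge crest: the fifth, at x -17, y -17.5 mm in the cast's frame, 30 mm above its underside. The points are about 20 mm apart, the crest nearly straight between them; it runs on 6 mm past the first and last.
- ridge5 (a point): Point on top of the ridge crest: the sixth, at x +1.5, y -25.5 mm in the cast's frame, 28 mm above its underside. The points are about 20 mm apart, the crest nearly straight between them; it runs on 6 mm past the first and last.
- ridge6 (a point): Point on top of the ridge crest: the seventh, the far end, at x +22, y -29 mm in the cast's frame, 27 mm above its underside. The points are about 20 mm apart, the crest nearly straight between them; it runs on 6 mm past the first and last.
- stand: Steel foot of the cast table, fixed to the bench, 116 mm across; origin at the centre of its underside on the bench. At rest the cast's underside is 62 mm above the bench.
- seat (a point): Point fixed to the stand, not sinking: where the cast's origin lies at rest, with the platform fully up.
- platform (a joint): How far the round aluminium platform (128 mm across, top at 62 mm) carrying the cast has been pressed down, m: 0 fully up, 0.014 at its stop. A spring brings it back up. A push of about 0.5 to 2 N on the cast starts it sinking, then 0.5 N more for each mm; it goes straight down without tilting. At the stop it is rigid.
- toothed_cast: Bystander: a loose plaster cast WITH teeth, 84 by 80 mm, 40 mm high, on the bench. Origin on its underside.
- bottle: Bystander: a loose brown glass bottle, 54 mm across, 100 mm high. Origin at the centre of its underside.
- jar: Bystander: a loose clear jar with a white lid, 60 mm across, 55 mm high. Origin at the centre of its underside.
Things that resemble listed ones, but are neither listed nor needed, are in the scene too. What is shaped like the cast but black or pink is not meant.

How it is judged:
By the outcome, as a careful person would: the job done as asked, in the order asked, and still so for the second after the job is handed in, with the robot touching nothing.
It also fails if it takes over 42 s, if anything falls off the work surface, if the arm or the gripper's body presses on something with over 40 N, if the wrist force passes 120 N, or if a joint passes its speed limit or range.

### The arm

A 7-joint arm with a two-finger parallel gripper is mounted at the origin on the work surface. World frame = base frame: x ahead of the robot, y to its left, z up, the work surface at z = 0. Lengths are in m, angles in rad, forces in N, time in s.
With the tool pointing down it reaches from about 0.4 to 0.875 m from the base axis. Payload 19.3 kg.
Tool frame: the origin (TCP) lies at the very end of the fingers, on their centre line; the grasp point (between the pads) lies 19 mm behind it; z points along the fingers, y is the line along which they close (so a half turn about z gives the same grasp; the last joint's range is limited). The gripper opens to 85 mm and grips with 20 to 120 N. Pads are 22 mm wide; open, the fingers measure 114 mm over their backs; the gripper's body (76 mm by 85 mm) begins 54 mm behind the grasp point. The pads swing forward as they close: fully open they stand 13 mm farther back than shut.
Start: joints at [1.26, 0.521, -0.036, 1.599, 0.021, 1.021, -0.113], TCP at [0.149, -0.607, 0.231] pointing down, gripper open.
Joint ranges: [-2.91, 2.91], [-0.3, 2.13], [-1.5, 1.42], [0.17, 2.43], [-1.26, 4.41], [0.16, 1.93], [-2.52, 2.52]. Speed limits (rad/s): [1.89, 1.89, 2.39, 2.39, 3.01, 3.01, 3.01].

### API

Orientations are given as [roll, pitch, yaw] about the fixed x, y, z axes, in that order (R = Rz(yaw) Ry(pitch) Rx(roll)).
In Python, from workcell import monitor, optics, workorder gives the robot as it stands.
- The arm moves only by the tool apply_moves, never from a script. Its arguments are lists of equal length, an entry for each row: "linear": the shift along the tool's x, y, z each as a share of 0.1 m, from -1 to 1, a list of three; "delta_rot": the turn, a rotation vector about the tool's x, y, z each as a share of 120 degrees, from -1 to 1, a list of three. A call has exactly 5 rows; each row is the pose to reach, as a shift and turn from the pose commanded when the call began, along the tool's axes at that moment; what a row does not reach only later rows make up. A row lasts 1/12 s, in which the tool goes at most 41.7 mm and 7.16 degrees, less where a joint would pass 70% of its speed; a pose out of reach is approached as far as the arm can. A call with a number of a shift or a turn outside -1 to 1 is refused whole. A call with a gripper value outside its range is refused whole. "gripper" is the opening, from -1 (shut) to 1 (fully open), set as the call begins (left out, the last holds). The fingers move at their own pace and stop on an object; "force" is the grip in N (left out, the last holds). Time passes only in rows, so rows that repeat a pose let the fingers close, or fill a call up. It gives the time, the measured TCP pose, the force, the opening and the grip force at its end, in the units of the state.
- monitor.observe(): the state, without advancing time (a new reading comes with each control period).
- optics.grab_frame(name): name is "scene" or "side" or "wrist"; returns (picture, depth): 480x640x3 uint8, red, green, blue; 480x640 float32, m along the optical axis (not along the pixel's ray), 0 where there is no reading.
- optics.camera_info(name): a dict with "fx", "fy", "cx", "cy" (pixels), "D" ([k1, k2, p1, p2, k3] as OpenCV has them; the pictures are not rectified), "rvec" (rotation vector, rad) and "tvec" (3), from world to camera coordinates, as OpenCV has them; the wrist camera has in their place "T_tool_cam" (4x4, takes a point from camera to tool coordinates, whose origin is the TCP and whose axes are the flange's). Camera axes: x right, y down, z forward; pixel columns grow to the right and rows downward; lengths in m; the calibration is good to about 2 mm. A picture is of the moment at which its call begins: read the wrist's pose just before it. camera_info takes no time and is no camera call.
- workorder.job_done(): hands the job in; it is judged then, once.
The state is a dict: "clock": time; "qpos": joint angles; "qd": joint speeds; "joint_efforts": joint torques, N m; "position": TCP position; "tool_rot": TCP orientation; "force": force on the tool from outside, world axes, zero at the start; "moment": the same for the moment, N m; "grip_width": finger opening in m; "finger_force": force on a finger pad.
Only numpy, scipy, OpenCV 4.12 (cv2) and the standard library are available. Lean on these libraries where they do the work, as an engineer would, in place of code of your own. Each camera call takes 0.05 s, during which the arm holds its last target. There are 200 camera calls.

## Working session

There is one attempt and no reset: what is moved stays moved. The work goes in short steps, Python scripts to look and compute and a tool call to move; the robot and the scene stay as the last step left them, time stands still between calls to the robot, and variables do not carry over. Pictures are saved under pics/ and viewed, at most 10 in all, crops included, and the job is handed in when it is done.

Besides the shell and the picture viewer there is one more tool, called after "Emit:" as name(argument=value, ...), one argument or row to a line, values as JSON. apply_moves: Moves the arm, as the interface text tells. Its arguments: {"type":"object","properties":{"linear":{"type":"array"},"delta_rot":{"type":"array"},"gripper":{"type":"number"},"force":{"type":"number"}},"required":["linear","delta_rot"]}

```bash
mkdir -p pics; python3 - <<'E'
from workcell import monitor, optics
import cv2,numpy as np
s=monitor.observe();print({k:np.round(v,3) for k,v in s.items()})
for n in("scene","side"):
    p,d=optics.grab_frame(n);cv2.imwrite(f"pics/{n}0.png",p[:,:,::-1]);np.save(f"pics/{n}0.npy",d)
    print(n,{k:np.round(v,3).tolist() for k,v in optics.camera_info(n).items()})
p,d=optics.grab_frame("wrist");cv2.imwrite("pics/wrist0.png",p[:,:,::-1]);print(optics.camera_info("wrist"))
E
```

```text
{'clock': np.float64(0.0), 'qpos': array([ 1.26 ,  0.522, -0.036,  1.6  ,  0.021,  1.021, -0.113]), 'qd': array([-0.001, -0.002, -0.001,  0.   ,  0.   ,  0.003, -0.001]), 'joint_efforts': array([-1.0000e-03, -9.2712e+01,  1.9800e+00, -3.6994e+01,  1.8000e-02,
        8.0000e-03, -0.0000e+00]), 'position': array([ 0.149, -0.607,  0.231]), 'tool_rot': array([-3.141,  0.   ,  0.241]), 'force': array([ 0.222,  0.701, -0.538]), 'moment': array([ 0.01 , -0.014, -0.044]), 'finger_force': np.float64(0.0), 'grip_width': np.float64(0.086)}
scene {'fx': 477.524, 'fy': 477.524, 'cx': 321.255, 'cy': 234.779, 'D': [0.012, 0.0, 0.0, 0.0, 0.0], 'rvec': [1.536, 1.917, -0.891], 'tvec': [0.113, -0.294, 1.507]}
side {'fx': 450.94, 'fy': 450.94, 'cx': 319.714, 'cy': 237.921, 'D': [0.019, 0.0, 0.0, 0.0, 0.0], 'rvec': [2.178, -0.813, 0.37], 'tvec': [-0.434, 0.32, 0.652]}
{'fx': 359.5195717152993, 'fy': 359.5195717152993, 'cx': 312.8192274187015, 'cy': 240.2059338928393, 'D': array([-0.03841399,  0.        ,  0.        ,  0.        ,  0.        ]), 'T_tool_cam': array([[-3.43441296e-05, -9.50827023e-01, -3.09722409e-01,
         7.87735190e-02],
       [ 9.99999479e-01, -3.48679861e-04,  9.59537035e-04,
        -5.68556807e-04],
       [-1.02034771e-03, -3.09722215e-01,  9.50826540e-01,
        -1.43290123e-01],
       [ 0.00000000e+00,  0.00000000e+00,  0.00000000e+00,
         1.00000000e+00]])}
```

View pics/scene0.png

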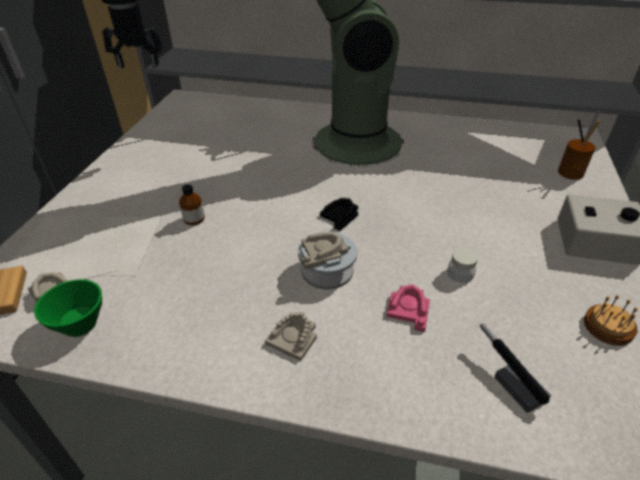

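View pics/side0.png

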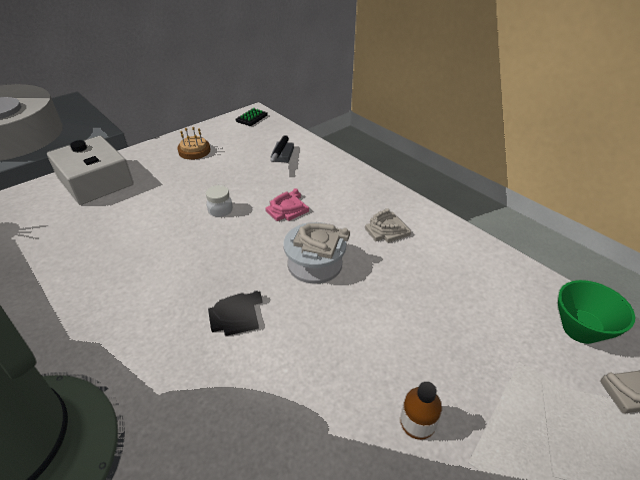

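Scene view: the target cast is on the round table at scene (323,248) and side (320,240). Things it could be taken for:
- toothed cast at scene (292,335)
- pink cast at (408,305)
- black cast at (340,212)
- pale cast at (45,285), by the bowl

I choose the cream one on the platform. In the side view its knob is near (345,233).

```bash
cat > h.py <<'E'
import cv2,numpy as np
from workcell import monitor,optics
from scipy.spatial.transform import Rotation as R
def pose(n,s=None):
    """camera->world R,t"""
    c=optics.camera_info(n)
    if n=="wrist":
        T=np.eye(4);T[:3,:3]=R.from_euler('xyz',s["tool_rot"]).as_matrix();T[:3,3]=s["position"]
        T=T@c["T_tool_cam"];return c,T[:3,:3],T[:3,3]
    r=cv2.Rodrigues(np.array(c["rvec"]))[0];return c,r.T,-r.T@np.array(c["tvec"]).ravel()
def K(c): return np.array([[c["fx"],0,c["cx"]],[0,c["fy"],c["cy"]],[0,0,1.]])
def rays(n,uv,s=None):
    c,r,t=pose(n,s);uv=np.asarray(uv,float).reshape(-1,1,2)
    x=cv2.undistortPoints(uv,K(c),np.array(c["D"]))[:,0]
    return t,np.c_[x,np.ones(len(x))]@r.T
def plane(n,uv,z,s=None):
    t,d=rays(n,uv,s);return t+d*((z-t[2])/d[:,2])[:,None]
def proj(n,P,s=None):
    c,r,t=pose(n,s);q=(np.asarray(P,float).reshape(-1,3)-t)@r
    return cv2.projectPoints(q,np.zeros(3),np.zeros(3),K(c),np.array(c["D"]))[0][:,0]
def cloud(n,d,box,s=None):
    u0,v0,u1,v1=box;v,u=np.mgrid[v0:v1,u0:u1];z=d[v0:v1,u0:u1].ravel()
    t,q=rays(n,np.c_[u.ravel(),v.ravel()],s);return (t+q*z[:,None]),np.c_[u.ravel(),v.ravel()]
def tri(t1,d1,t2,d2):
    A=sum((np.eye(3)-np.outer(d,d)/(d@d)) for d in(d1,d2));b=sum((np.eye(3)-np.outer(d,d)/(d@d))@t for t,d in((t1,d1),(t2,d2)))
    return np.linalg.solve(A,b)
E
python3 - <<'E'
from h import *
for n,b in(("scene",(290,225,365,295)),("side",(275,215,360,285))):
    d=np.load(f"pics/{n}0.npy");P,uv=cloud(n,d,b)
    m=(P[:,2]>.05)&(P[:,2]<.12);print(n,m.sum(),np.percentile(P[m],[2,50,98],axis=0).round(3).tolist())
    print(np.histogram(P[:,2],bins=np.arange(0,.12,.01))[0])
a,b=rays("scene",[[326,250]]),rays("side",[[320,240]]);print(tri(a[0],a[1][0],b[0],b[1][0]))
import cv2
i=cv2.imread("pics/side0.png")[200:290,260:380];j=cv2.imread("pics/scene0.png")[215:305,270:390]
cv2.imwrite("pics/crop.png",cv2.resize(np.vstack([i,j]),None,fx=3.3,fy=3.3,interpolation=cv2.INTER_CUBIC))
E
```

```text
scene 2042 [[0.535, -0.027, 0.054], [0.605, 0.034, 0.074], [0.647, 0.087, 0.092]]
[1592  524    0    0    0  156  667  674  432  113    0]
side 2353 [[0.524, -0.034, 0.054], [0.569, 0.009, 0.073], [0.637, 0.083, 0.092]]
[1700  594    0    0    0  195  798  783  464  113    0]
[0.59279759 0.02459303 0.06515029]
```

View pics/crop.png

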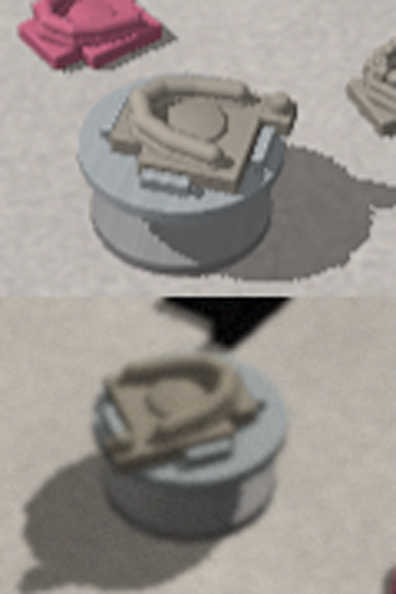

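The crop confirms a cream, toothless horseshoe ridge with the knob on its right tab, seated on the round platform. I'm moving above it now.

Emit:
apply_moves(
  linear=[
    [0.2,-0.17,-0.03],
    [0.4,-0.34,-0.06],
    [0.6,-0.5,-0.09],
    [0.8,-0.67,-0.12],
    [1,-0.84,-0.15],
  ],
  delta_rot=[
    [0,0,0],
    [0,0,0],
    [0,0,0],
    [0,0,0],
    [0,0,0],
  ],
  gripper=-1,
  force=20,
)

```text
clock: 0.57
position: [0.2266, -0.5004, 0.2462]
tool_rot: [-3.141, 0.0, 0.241]
force: [0.4, -0.5, -0.6]
grip_width: 0.0256
finger_force: 0.0
```

Emit:
apply_moves(
  linear=[
    [0.2,-0.17,-0.03],
    [0.4,-0.34,-0.06],
    [0.6,-0.5,-0.09],
    [0.8,-0.67,-0.12],
    [1,-0.84,-0.15],
  ],
  delta_rot=[
    [0,0,0],
    [0,0,0],
    [0,0,0],
    [0,0,0],
    [0,0,0],
  ],
)

```text
clock: 0.98
position: [0.3037, -0.395, 0.2614]
tool_rot: [-3.141, 0.0, 0.241]
force: [0.0, -0.4, 1.3]
grip_width: 0.0001
finger_force: 0.0
```

Emit:
apply_moves(
  linear=[
    [0.2,-0.17,-0.03],
    [0.4,-0.34,-0.06],
    [0.6,-0.5,-0.09],
    [0.8,-0.67,-0.12],
    [1,-0.84,-0.15],
  ],
  delta_rot=[
    [0,0,0],
    [0,0,0],
    [0,0,0],
    [0,0,0],
    [0,0,0],
  ],
)

```text
clock: 1.4
position: [0.3808, -0.2896, 0.2764]
tool_rot: [-3.142, 0.0, 0.241]
force: [0.5, -0.8, 0.0]
grip_width: 0.0002
finger_force: 0.0
```

Emit:
apply_moves(
  linear=[
    [0.2,-0.17,-0.03],
    [0.4,-0.34,-0.06],
    [0.6,-0.5,-0.09],
    [0.8,-0.67,-0.12],
    [1,-0.84,-0.15],
  ],
  delta_rot=[
    [0,0,0],
    [0,0,0],
    [0,0,0],
    [0,0,0],
    [0,0,0],
  ],
)

```text
clock: 1.82
position: [0.4579, -0.1842, 0.2914]
tool_rot: [3.142, 0.0, 0.241]
force: [0.4, -0.5, -0.4]
grip_width: -0.0002
finger_force: 0.0
```

Emit:
apply_moves(
  linear=[
    [0.2,-0.17,-0.03],
    [0.4,-0.34,-0.06],
    [0.6,-0.5,-0.09],
    [0.8,-0.67,-0.12],
    [1,-0.84,-0.15],
  ],
  delta_rot=[
    [0,0,0],
    [0,0,0],
    [0,0,0],
    [0,0,0],
    [0,0,0],
  ],
)

```text
clock: 2.23
position: [0.535, -0.0788, 0.3064]
tool_rot: [-3.142, 0.0, 0.241]
force: [0.5, 0.5, -0.5]
grip_width: 0.0001
finger_force: 0.0
```

Emit:
apply_moves(
  linear=[
    [0.2,-0.17,0],
    [0.4,-0.34,0],
    [0.6,-0.5,0],
    [0.8,-0.67,0],
    [1,-0.84,0],
  ],
  delta_rot=[
    [0,0,0],
    [0,0,0],
    [0,0,0],
    [0,0,0],
    [0,0,0],
  ],
)

```text
clock: 2.65
position: [0.612, 0.0266, 0.3061]
tool_rot: [-3.142, 0.0, 0.24]
force: [0.7, -0.0, 0.1]
grip_width: -0.0002
finger_force: 0.0
```

```bash
python3 - <<'E'
from h import *
s=monitor.observe();p,d=optics.grab_frame("wrist");cv2.imwrite("pics/w1.png",p[:,:,::-1]);np.save("pics/w1.npy",d)
np.save("pics/w1s.npy",{k:s[k] for k in("position","tool_rot")},allow_pickle=True)
P,uv=cloud("wrist",d,(0,0,640,480),s)
print(np.histogram(P[:,2],bins=np.arange(-.01,.12,.01)),proj("wrist",[[.593,.025,.09]],s))
E
```

```text
(array([ 47503, 174545,   7302,   3423,   1800,    624,   2371,   4253,
         3870,   2140,   1024,    230]), array([-0.01,  0.  ,  0.01,  0.02,  0.03,  0.04,  0.05,  0.06,  0.07,
        0.08,  0.09,  0.1 ,  0.11])) [[310.11063576 222.26944877]]
```

View pics/w1.png

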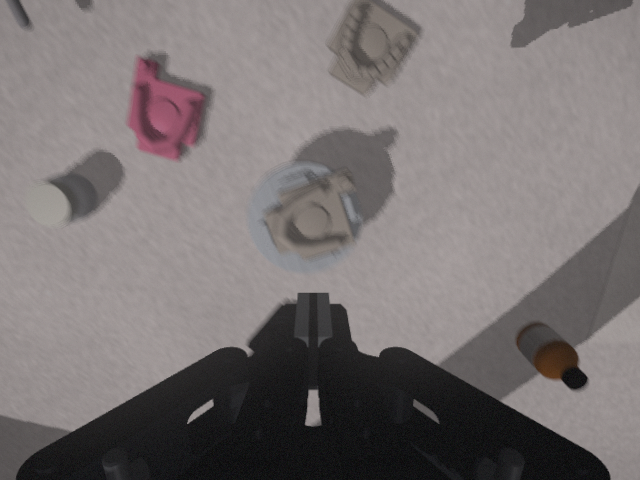

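Wrist view: the platform is centred near (310,215), the knob is near (342,180) and the fingertips are near (313,295). I'm going lower for a precise measurement.

Emit:
apply_moves(
  linear=[
    [0,0,0.2],
    [0,0,0.4],
    [0,0,0.7],
    [0,0,0.9],
    [0,0,0.9],
  ],
  delta_rot=[
    [0,0,0],
    [0,0,0],
    [0,0,0],
    [0,0,0],
    [0,0,0],
  ],
)

```text
clock: 3.12
position: [0.6095, 0.0252, 0.2123]
tool_rot: [-3.141, 0.006, 0.241]
force: [-0.6, -0.8, -0.3]
grip_width: 0.0001
finger_force: 0.0
```

```bash
python3 - <<'E'
from h import *
s=monitor.observe();p,d=optics.grab_frame("wrist");np.save("pics/w2.npy",d);cv2.imwrite("pics/w2.png",p[:,:,::-1])
print(s["position"],s["tool_rot"])
np.save("pics/w2s.npy",{k:s[k] for k in("position","tool_rot")},allow_pickle=True)
c=proj("wrist",[[.59,.025,.08]],s)[0];print(c)
u,v=int(c[0]),int(c[1]);u0,v0=u-110,max(0,v-110)
q=p[v0:v0+200,u0:u0+220,::-1]
z=cloud("wrist",d,(u0,v0,u0+220,v0+200),s)[0][:,2].reshape(200,220)
zz=cv2.applyColorMap((np.clip((z-.06)/.04,0,1)*255).astype(np.uint8),cv2.COLORMAP_JET)
k=1.8
cv2.imwrite("pics/w2c.png",cv2.resize(np.hstack([q,zz]),None,fx=k,fy=k,interpolation=cv2.INTER_CUBIC));print("crop org",u0,v0)
E
```

```text
[0.60954348 0.02522921 0.21229306] [-3.14063176  0.0060169   0.24100357]
[307.86775422 248.63408239]
crop org 197 138
```

View pics/w2c.png

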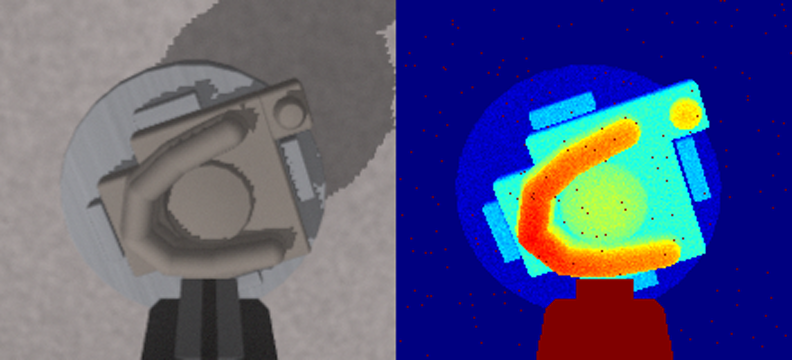

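The crop shows a clear height map: the knob is at crop (291,110), the start end at about (235,130), the front at about (138,205) and the far end at about (275,248). Next I fit the crest by parabola vertices across it, in all three cameras, and check the hand-eye calibration against the fingertips.

```bash
cat > fit.py <<'E'
from h import *
from scipy.ndimage import median_filter
from scipy.interpolate import CubicSpline
RP=np.array([[22,29,27],[1.5,25.5,28],[-17,17.5,30],[-26,0,32],[-17,-17.5,30],[1.5,-25.5,28],[22,-29,27]])/1e3
sp=CubicSpline(np.arange(7),RP)
def fit(P,th,t,it=15):
    for _ in range(it):
        c,s=np.cos(th),np.sin(th);M=np.array([[c,-s],[s,c]])
        L=(P[:,:2]-t)@M;A=[];B=[];h=[]
        for u in np.arange(0,6.01,.25):
            q=sp(u)[:2];g=sp(u,1)[:2];g/=np.linalg.norm(g);n=np.array([-g[1],g[0]])
            D=L-q;m=(abs(D@g)<.003)&(abs(D@n)<.0055)&(P[:,2]>.075)&(P[:,2]<.105)
            if m.sum()<12: continue
            k=np.polyfit(D[m]@n,P[m,2],2)
            if k[0]>-5: continue
            o=np.clip(-k[1]/2/k[0],-.004,.004);h.append(np.polyval(k,o)-sp(u)[2])
            A.append(np.r_[n,np.array([-q[1],q[0]])@n]);B.append(o)
        A=np.array(A);B=np.array(B);x=np.linalg.lstsq(A,B,rcond=None)[0]
        t=t+M@x[:2];th+=x[2]
    return th,t,np.array(B)-A@x,np.array(h)
def W(L,th,t,z0):
    c,s=np.cos(th),np.sin(th);L=np.atleast_2d(L);return np.c_[L[:,:2]@np.array([[c,-s],[s,c]]).T+t,L[:,2]+z0]
E
python3 - <<'E'
from fit import *
d2=np.load("pics/w2.npy");s2=np.load("pics/w2s.npy",allow_pickle=True).item()
d1=np.load("pics/w1.npy");s1=np.load("pics/w1s.npy",allow_pickle=True).item()
dg=lambda uv,o=(197,138):[uv[0]/1.8+o[0],uv[1]/1.8+o[1]]
k=plane("wrist",[dg((291,110))],.086,s2)[0];f=plane("wrist",[dg((138,205))],.094,s2)[0];print("knob,front",k,f)
a=np.array([55+26,29.]);w=(k-f)[:2]
th=np.arctan2(w[1],w[0])-np.arctan2(a[1],a[0]);c,s=np.cos(th),np.sin(th)
t=f[:2]-np.array([[c,-s],[s,c]])@np.array([-.026,0]);print("init",th,t)
for n,nm,d,b,st in(("wrist","w2",d2,(190,120,430,300),s2),("wrist","w1",d1,(240,150,380,285),s1),("scene","scene",np.load("pics/scene0.npy"),(285,220,370,290),None),("side","side",np.load("pics/side0.npy"),(275,210,360,285),None)):
    d=median_filter(d,3) if nm=="w2" else d
    P,_=cloud(n,d,b,st)
    r=fit(P,th,t);m=(P[:,2]<.068)&(P[:,2]>.056)
    print(nm,len(r[2]),"th %.4f"%r[0],r[1].round(4),"res mm",(1e3*r[2].std()).round(2),"z0",r[3].mean().round(4),r[3].std().round(4),"platform",np.median(P[m,2]).round(4))
print("tip proj",proj("wrist",[np.array(s2["position"])],s2),proj("wrist",[np.array(s1["position"])],s1))
col=d2[270:330,314];print(np.c_[range(270,330,3),col[::3].round(3)].tolist())
T,dd=rays("wrist",[[314,292]],s2)
E
```

```text
knob,front [ 0.64022208 -0.00271769  0.086     ] [0.58600249 0.05108325 0.094     ]
init -1.125328390488081 [0.59720537 0.02762062]
w2 25 th -0.9960 [0.5845 0.0262] res mm 0.39 z0 0.0627 0.0001 platform 0.0627
w1 25 th -0.9921 [0.5843 0.0263] res mm 0.54 z0 0.0627 0.0002 platform 0.0627
scene 1 th -1.6627 [0.5751 0.0266] res mm 0.0 z0 0.0621 0.0 platform 0.062Traceback (most recent call last):
  File "<stdin>", line 12, in <module>
  File "fit.py", line 18, in fit
    A=np.array(A);B=np.array(B);x=np.linalg.lstsq(A,B,rcond=None)[0]
                                  ~~~~~~~~~~~~~~~^^^^^^^^^^^^^^^^
    _assert_2d(a, b)
    ~~~~~~~~~~^^^^^^
    raise LinAlgError('%d-dimensional array given. Array must be '
            'two-dimensional' % a.ndim)
numpy.linalg.LinAlgError: 1-dimensional array given. Array must be two-dimensional
```

```bash
sed -i 's/m.sum()<12/m.sum()<6/' fit.py; python3 - <<'E'
from fit import *
s2=np.load("pics/w2s.npy",allow_pickle=True).item();d2=np.load("pics/w2.npy")
for nm,b in(("scene",(285,220,370,290)),("side",(275,210,360,285))):
    P,_=cloud(nm,np.load(f"pics/{nm}0.npy"),b)
    try:
        r=fit(P,-.995,np.array([.5845,.0262]),6);print(nm,len(r[2]),r[0],r[1],r[2].std(),r[3].mean())
    except Exception as e: print(nm,e)
    k=P[(np.hypot(*(P[:,:2]-W([.055,.029,0],-.995,[.5845,.0262],0)[0,:2]).T)<.0125)&(P[:,2]>.0795)&(P[:,2]<.1)];print("knob",nm,len(k),k.mean(0))
P,_=cloud("wrist",d2,(190,120,430,300),s2)
kw=W([.055,.029,.024],-.995,[.5845,.0262],.0625);k=P[(np.hypot(*(P[:,:2]-kw[0,:2]).T)<.0125)&(P[:,2]>.0795)&(P[:,2]<.1)];print("knob w",kw,k.mean(0))
print("tip proj",proj("wrist",[s2["position"]],s2))
g=cv2.imread("pics/w2.png",0)
print("col grads rows",[(v,int(g[v,308]),round(float(d2[v,308]),3),int(g[v,320]),round(float(d2[v,320]),3)) for v in range(286,300,1)])
print("row",[(u,round(float(d2[296,u]),3)) for u in range(285,345,2)])
E
```

```text
scene 24 -0.986477276543063 [0.58416082 0.02733784] 0.0012523025511324518 0.06195447729306642
knob scene 32 [ 0.64115025 -0.00124885  0.08409503]
side 22 -0.9827037838217814 [0.58574071 0.02694789] 0.0010325770944178973 0.06195608732335342
knob side 27 [ 0.63751392 -0.00456288  0.08328987]
knob w [[ 0.63877167 -0.00414116  0.0865    ]] [ 0.63860409 -0.00229537  0.08492015]
tip proj [[313.76904008 308.41240138]]
col grads rows [(286, 124, 0.29, 128, 0.292), (287, 128, 0.29, 129, 0.291), (288, 131, 0.29, 132, 0.292), (289, 131, 0.291, 128, 0.292), (290, 129, 0.292, 123, 0.294), (291, 127, 0.293, 119, 0.308), (292, 111, 0.309, 108, 0.308), (293, 61, 0.151, 58, 0.153), (294, 60, 0.151, 61, 0.152), (295, 62, 0.151, 63, 0.151), (296, 61, 0.15, 59, 0.15), (297, 62, 0.149, 59, 0.15), (298, 61, 0.148, 61, 0.148), (299, 64, 0.149, 61, 0.147)]
row [(285, 0.325), (287, 0.324), (289, 0.324), (291, 0.324), (293, 0.327), (295, 0.325), (297, 0.15), (299, 0.151), (301, 0.15), (303, 0.149), (305, 0.15), (307, 0.149), (309, 0.15), (311, 0.15), (313, 0.15), (315, 0.15), (317, 0.15), (319, 0.15), (321, 0.151), (323, 0.15), (325, 0.15), (327, 0.15), (329, 0.314), (331, 0.314), (333, 0.314), (335, 0.315), (337, 0.314), (339, 0.315), (341, 0.324), (343, 0.325)]
```

All views agree: cast at (0.585, 0.0265), yaw -0.99, underside z 0.062. The fingertips project where the hand-eye calibration predicts, within 1 mm. Next, the path plan in tool axes.

```bash
cat > plan.py <<'E'
from fit import *
TH,T0,Z0=-.991,np.array([.5847,.0266]),.0622
u=np.linspace(0,6,601);X=sp(u)
g0=sp(0,1);g0=g0/np.linalg.norm(g0[:2])*.006;g0[2]=0;g6=sp(6,1);g6=g6/np.linalg.norm(g6[:2])*.006;g6[2]=0
X=np.vstack([sp(0)-g0,X,sp(6)+g6])
S=np.r_[0,np.cumsum(np.linalg.norm(np.diff(X[:,:2],axis=0),axis=1))]
def path(s): return W(np.c_[[np.interp(s,S,X[:,i]) for i in range(3)]].T,TH,T0,Z0)
def totool(dw,yaw=.241):
    c,s=np.cos(yaw),np.sin(yaw);return np.c_[dw[:,0]*c+dw[:,1]*s,dw[:,0]*s-dw[:,1]*c,-dw[:,2]]
E
python3 - <<'E'
from plan import *
s=monitor.observe();print(s["clock"],s["position"].round(4),s["tool_rot"].round(4),s["force"].round(2))
p=path(np.linspace(0,S[-1],66));print(S[-1],p[0],p[-1],p[32])
print("to 12mm above start (share of .1):",(totool(p[:1]+[0,0,.012]-s["position"])*10).round(3))
d=(totool(np.diff(p,axis=0))*10).reshape(13,5,3)
for i in range(13): print(i+1,np.cumsum(d[i],0).round(3).tolist())
E
```

```text
3.1667 [0.6106 0.0254 0.2148] [-3.141   0.0034  0.2409] [0.32 0.21 0.65]
0.13489752847899256 [0.6252682  0.01985264 0.0892    ] [ 0.57466926 -0.01328346  0.0892    ] [0.57134077 0.04889248 0.09419082]
to 12mm above start (share of .1): [[0.129 0.089 1.136]]
1 [[-0.011, -0.018, -0.0], [-0.022, -0.035, -0.0], [-0.032, -0.053, -0.0], [-0.043, -0.071, -0.001], [-0.053, -0.089, -0.002]]
2 [[-0.01, -0.018, -0.001], [-0.02, -0.036, -0.002], [-0.03, -0.055, -0.003], [-0.039, -0.073, -0.004], [-0.049, -0.091, -0.005]]
3 [[-0.01, -0.018, -0.001], [-0.02, -0.036, -0.002], [-0.031, -0.054, -0.004], [-0.042, -0.072, -0.005], [-0.054, -0.089, -0.007]]
4 [[-0.012, -0.017, -0.002], [-0.025, -0.033, -0.004], [-0.038, -0.049, -0.006], [-0.053, -0.064, -0.008], [-0.068, -0.078, -0.01]]
5 [[-0.016, -0.013, -0.002], [-0.033, -0.025, -0.005], [-0.051, -0.036, -0.008], [-0.069, -0.045, -0.01], [-0.088, -0.053, -0.013]]
6 [[-0.02, -0.007, -0.003], [-0.04, -0.012, -0.005], [-0.06, -0.015, -0.008], [-0.081, -0.017, -0.01], [-0.102, -0.016, -0.012]]
7 [[-0.021, 0.002, -0.001], [-0.041, 0.007, -0.002], [-0.06, 0.014, -0.002], [-0.079, 0.023, -0.001], [-0.097, 0.034, 0.0]]
8 [[-0.016, 0.013, 0.002], [-0.031, 0.027, 0.004], [-0.045, 0.043, 0.006], [-0.058, 0.059, 0.009], [-0.069, 0.077, 0.012]]
9 [[-0.01, 0.018, 0.003], [-0.018, 0.037, 0.006], [-0.025, 0.057, 0.008], [-0.031, 0.077, 0.011], [-0.035, 0.097, 0.013]]
10 [[-0.003, 0.021, 0.002], [-0.005, 0.041, 0.004], [-0.005, 0.062, 0.006], [-0.005, 0.083, 0.008], [-0.004, 0.103, 0.01]]
11 [[0.002, 0.021, 0.002], [0.004, 0.041, 0.003], [0.007, 0.062, 0.004], [0.01, 0.082, 0.006], [0.014, 0.103, 0.007]]
12 [[0.004, 0.02, 0.001], [0.008, 0.041, 0.002], [0.012, 0.061, 0.003], [0.015, 0.082, 0.004], [0.019, 0.102, 0.005]]
13 [[0.003, 0.02, 0.001], [0.006, 0.041, 0.001], [0.009, 0.062, 0.002], [0.012, 0.082, 0.002], [0.014, 0.103, 0.002]]
```

Emit:
apply_moves(
  linear=[
    [0.03,0.02,0.3],
    [0.06,0.05,0.6],
    [0.1,0.09,0.85],
    [0.12,0.09,1.0],
    [0.12,0.09,1.0],
  ],
  delta_rot=[
    [0,0,0],
    [0,0,0],
    [0,0,0],
    [0,0,0],
    [0,0,0],
  ],
)

```text
clock: 3.58
position: [0.6249, 0.0196, 0.1147]
tool_rot: [-3.141, 0.003, 0.241]
force: [0.2, 1.0, -0.4]
grip_width: 0.0002
finger_force: 0.0
```

Emit:
apply_moves(
  linear=[
    [0,0,0],
    [0,0,0],
    [0,0,0],
    [0,0,0],
    [0,0,0],
  ],
  delta_rot=[
    [0,0,0],
    [0,0,0],
    [0,0,0],
    [0,0,0],
    [0,0,0],
  ],
)

```text
clock: 4.0
position: [0.6257, 0.0197, 0.1173]
tool_rot: [3.141, -0.001, 0.241]
force: [-0.3, 0.1, -0.6]
grip_width: 0.0002
finger_force: 0.0
```

```bash
python3 - <<'E'
from plan import *
s=monitor.observe();print(s["clock"],s["position"].round(4),s["tool_rot"].round(4),s["force"].round(2))
print((totool(path([0.])-s["position"])*10).round(3))
E
```

```text
4.0 [0.6257 0.0197 0.1173] [ 3.1413e+00 -1.3000e-03  2.4080e-01] [-0.32  0.13 -0.6 ]
[[-0.004 -0.002  0.281]]
```

Emit:
apply_moves(
  linear=[
    [-0.004,0,0.06],
    [-0.004,0,0.12],
    [-0.004,0,0.18],
    [-0.004,0,0.22],
    [-0.004,0,0.24],
  ],
  delta_rot=[
    [0,0,0],
    [0,0,0],
    [0,0,0],
    [0,0,0],
    [0,0,0],
  ],
)

```text
clock: 4.42
position: [0.6245, 0.0196, 0.0912]
tool_rot: [-3.141, 0.001, 0.241]
force: [-0.4, 0.1, -0.2]
grip_width: 0.0003
finger_force: 0.0
```

Emit:
apply_moves(
  linear=[
    [0,0,0.005],
    [0,0,0.01],
    [0,0,0.015],
    [0,0,0.02],
    [0,0,0.025],
  ],
  delta_rot=[
    [0,0,0],
    [0,0,0],
    [0,0,0],
    [0,0,0],
    [0,0,0],
  ],
)

```text
clock: 4.83
position: [0.6251, 0.0196, 0.09]
tool_rot: [3.142, -0.0, 0.241]
force: [0.9, -0.6, 0.1]
grip_width: 0.0001
finger_force: 0.0
```

Emit:
apply_moves(
  linear=[
    [0,0,0.005],
    [0,0,0.01],
    [0,0,0.015],
    [0,0,0.02],
    [0,0,0.025],
  ],
  delta_rot=[
    [0,0,0],
    [0,0,0],
    [0,0,0],
    [0,0,0],
    [0,0,0],
  ],
)

```text
clock: 5.25
position: [0.6251, 0.0196, 0.0874]
tool_rot: [3.142, -0.0, 0.241]
force: [-0.5, 0.0, 1.2]
grip_width: -0.0001
finger_force: 0.9
```

```bash
python3 - <<'E'
from plan import *
s=monitor.observe();print(s["clock"],s["position"].round(4),s["tool_rot"].round(4),s["force"].round(2))
print((totool(path([0.])-s["position"])*10).round(3))
E
```

```text
5.25 [0.6251 0.0196 0.0874] [ 3.1416e+00 -2.0000e-04  2.4070e-01] [-0.49  0.04  1.19]
[[ 0.003 -0.002 -0.018]]
```

Emit:
apply_moves(
  linear=[
    [0.002,0,0.004],
    [0.002,0,0.008],
    [0.002,0,0.012],
    [0.002,0,0.014],
    [0.002,0,0.014],
  ],
  delta_rot=[
    [0,0,0],
    [0,0,0],
    [0,0,0],
    [0,0,0],
    [0,0,0],
  ],
)

```text
clock: 5.67
position: [0.6251, 0.0196, 0.0859]
tool_rot: [-3.142, 0.0, 0.241]
force: [-1.2, 0.4, 2.8]
grip_width: -0.0
finger_force: 1.2
```

```bash
python3 - <<'E'
from plan import *
s=monitor.observe();print(s["clock"],s["position"].round(4),s["tool_rot"].round(4),s["force"].round(2),s["finger_force"])
p,d=optics.grab_frame("side");np.save("pics/side1.npy",d);cv2.imwrite("pics/side1.png",cv2.resize(p[195:305,255:395,::-1],None,fx=4,fy=4,interpolation=cv2.INTER_CUBIC))
d0=np.load("pics/side0.npy");P0,_=cloud("side",d0,(285,220,345,270));P1,_=cloud("side",d,(285,220,345,270))
m=abs(P0[:,2]-.062)<.004;q=(P1-P0)[m,2];print("platform sink",np.median(q),m.sum())
m=abs(P0[:,2]-.076)<.003;q=(P1-P0)[m,2];print("cast base sink",np.median(q),m.sum())
E
```

```text
5.6667 [0.6251 0.0196 0.0859] [-3.1416e+00  1.0000e-04  2.4070e-01] [-1.22  0.37  2.83] 1.2005695514380932
platform sink -0.00267258065212872 732
cast base sink -0.0024280685005820812 503
```

View pics/side1.png

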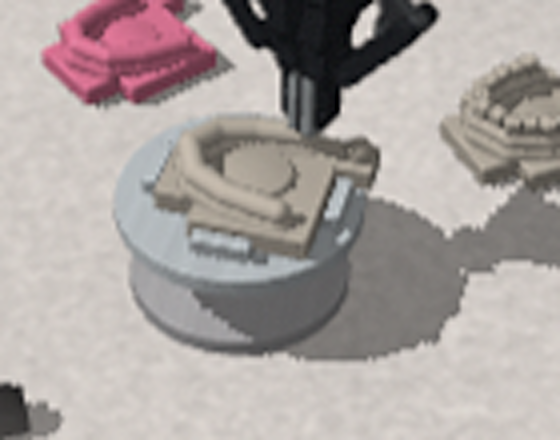

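Side view: the fingertips rest on the ridge end near the knob, crop (305,130). The cast is seated and the platform has sunk about 2.6 mm at about 2.5 N. I'm stroking now.

Emit:
apply_moves(
  linear=[
    [-0.011,-0.018,0],
    [-0.022,-0.036,0],
    [-0.032,-0.053,0],
    [-0.043,-0.071,-0.001],
    [-0.053,-0.089,-0.002],
  ],
  delta_rot=[
    [0,0,0],
    [0,0,0],
    [0,0,0],
    [0,0,0],
    [0,0,0],
  ],
)

```text
clock: 6.13
position: [0.6178, 0.0272, 0.0862]
tool_rot: [3.142, -0.0, 0.241]
force: [1.5, -1.5, 2.8]
grip_width: 0.0001
finger_force: 1.3
```

Emit:
apply_moves(
  linear=[
    [-0.01,-0.018,-0.001],
    [-0.02,-0.036,-0.002],
    [-0.03,-0.055,-0.003],
    [-0.039,-0.073,-0.004],
    [-0.049,-0.091,-0.005],
  ],
  delta_rot=[
    [0,0,0],
    [0,0,0],
    [0,0,0],
    [0,0,0],
    [0,0,0],
  ],
)

```text
clock: 6.55
position: [0.6108, 0.0349, 0.0866]
tool_rot: [-3.142, -0.0, 0.241]
force: [1.6, -2.0, 2.6]
grip_width: 0.0
finger_force: 1.4
```

Emit:
apply_moves(
  linear=[
    [-0.01,-0.018,-0.001],
    [-0.02,-0.036,-0.002],
    [-0.031,-0.054,-0.004],
    [-0.042,-0.072,-0.005],
    [-0.054,-0.089,-0.007],
  ],
  delta_rot=[
    [0,0,0],
    [0,0,0],
    [0,0,0],
    [0,0,0],
    [0,0,0],
  ],
)

```text
clock: 6.97
position: [0.6035, 0.0422, 0.0873]
tool_rot: [-3.142, -0.0, 0.241]
force: [2.4, -2.2, 2.9]
grip_width: 0.0
finger_force: 1.5
```

```bash
cat > chk.py <<'E'
from plan import *
import sys
i=int(sys.argv[1]);s=monitor.observe();p=path([S[-1]*i/13])
print(s["clock"],s["position"].round(4),"F",s["force"].round(2),"target",p.round(4),"err mm",((s["position"]-p)*1e3).round(2),"tool corr share",(totool(p-s["position"])*10).round(3))
pp=path(np.linspace(0,S[-1],1000));print("lateral mm",1e3*np.hypot(*(pp[:,:2]-s["position"][:2]).T).min())
p,d=optics.grab_frame("wrist");P,_=cloud("wrist",d,(150,100,490,400),s)
L=(P[:,:2]-T0)@np.array([[np.cos(TH),-np.sin(TH)],[np.sin(TH),np.cos(TH)]])
m=(P[:,2]>.05)&(P[:,2]<.1)&(abs(L[:,0])<.06)&(abs(L[:,1])<.05)
try:
    r=fit(P[m]+[0,0,.003],TH,T0,6);print("cast now",len(r[2]),r[0],r[1].round(4),r[2].std(),"z0",(r[3].mean()-.003).round(4))
except Exception as e: print(e)
E
python3 chk.py 3
```

```text
6.9667 [0.6035 0.0422 0.0873] F [ 2.37 -2.25  2.9 ] target [[0.6037 0.0423 0.0905]] err mm [[-0.21 -0.09 -3.19]] tool corr share [[ 0.002 -0.    -0.032]]
lateral mm 0.21214853260296676
cast now 5 -1.0289457306871024 [0.5855 0.0263] 0.0003458409587427972 z0 0.0602
```

Emit:
apply_moves(
  linear=[
    [-0.012,-0.017,-0.002],
    [-0.025,-0.033,-0.004],
    [-0.038,-0.049,-0.006],
    [-0.053,-0.064,-0.008],
    [-0.068,-0.078,-0.01],
  ],
  delta_rot=[
    [0,0,0],
    [0,0,0],
    [0,0,0],
    [0,0,0],
    [0,0,0],
  ],
)

```text
clock: 7.43
position: [0.595, 0.0483, 0.0884]
tool_rot: [-3.141, -0.0, 0.241]
force: [1.9, -1.2, 3.2]
grip_width: -0.0
finger_force: 1.5
```

Emit:
apply_moves(
  linear=[
    [-0.016,-0.013,-0.002],
    [-0.033,-0.025,-0.005],
    [-0.051,-0.036,-0.008],
    [-0.069,-0.045,-0.01],
    [-0.087,-0.053,-0.013],
  ],
  delta_rot=[
    [0,0,0],
    [0,0,0],
    [0,0,0],
    [0,0,0],
    [0,0,0],
  ],
)

```text
clock: 7.85
position: [0.5852, 0.0512, 0.0897]
tool_rot: [-3.141, -0.0, 0.241]
force: [3.2, -0.4, 3.1]
grip_width: -0.0003
finger_force: 1.4
```

Emit:
apply_moves(
  linear=[
    [-0.02,-0.007,-0.003],
    [-0.04,-0.012,-0.005],
    [-0.06,-0.015,-0.008],
    [-0.081,-0.017,-0.01],
    [-0.101,-0.016,-0.012],
  ],
  delta_rot=[
    [0,0,0],
    [0,0,0],
    [0,0,0],
    [0,0,0],
    [0,0,0],
  ],
)

```text
clock: 8.27
position: [0.5749, 0.0503, 0.0908]
tool_rot: [-3.141, 0.0, 0.241]
force: [1.8, 0.2, 2.1]
grip_width: 0.0003
finger_force: 1.2
```

```bash
python3 chk.py 6
```

```text
8.2667 [0.5749 0.0503 0.0908] F [1.77 0.24 2.12] target [[0.5751 0.0505 0.094 ]] err mm [[-0.21 -0.23 -3.19]] tool corr share [[ 0.003 -0.002 -0.032]]
lateral mm 0.15340914750880733
cast now 20 -1.0277602565045554 [0.5853 0.0263] 0.0007626305116188064 z0 0.0597
```

Emit:
apply_moves(
  linear=[
    [-0.02,0.002,-0.001],
    [-0.04,0.007,-0.002],
    [-0.059,0.013,-0.002],
    [-0.078,0.022,-0.001],
    [-0.096,0.033,0],
  ],
  delta_rot=[
    [0,0,0],
    [0,0,0],
    [0,0,0],
    [0,0,0],
    [0,0,0],
  ],
)

```text
clock: 8.73
position: [0.5665, 0.0447, 0.0908]
tool_rot: [-3.141, 0.0, 0.241]
force: [1.7, 1.6, 2.8]
grip_width: -0.0003
finger_force: 1.2
```

Emit:
apply_moves(
  linear=[
    [-0.016,0.013,0.002],
    [-0.031,0.027,0.004],
    [-0.045,0.043,0.006],
    [-0.058,0.059,0.009],
    [-0.069,0.077,0.012],
  ],
  delta_rot=[
    [0,0,0],
    [0,0,0],
    [0,0,0],
    [0,0,0],
    [0,0,0],
  ],
)

```text
clock: 9.15
position: [0.5616, 0.0354, 0.0895]
tool_rot: [-3.142, 0.0, 0.241]
force: [0.2, 0.9, 2.0]
grip_width: -0.0001
finger_force: 1.2
```

Emit:
apply_moves(
  linear=[
    [-0.01,0.018,0.003],
    [-0.018,0.037,0.006],
    [-0.025,0.057,0.008],
    [-0.031,0.077,0.011],
    [-0.035,0.097,0.013],
  ],
  delta_rot=[
    [0,0,0],
    [0,0,0],
    [0,0,0],
    [0,0,0],
    [0,0,0],
  ],
)

```text
clock: 9.57
position: [0.5607, 0.0251, 0.0882]
tool_rot: [-3.142, 0.0, 0.241]
force: [-0.9, 0.9, 2.7]
grip_width: -0.0001
finger_force: 1.3
```

```bash
python3 chk.py 9
```

```text
9.5667 [0.5607 0.0251 0.0882] F [-0.88  0.93  2.72] target [[0.5606 0.0256 0.0915]] err mm [[ 0.05 -0.48 -3.27]] tool corr share [[ 0.001 -0.005 -0.033]]
lateral mm 0.02438945470420804
cast now 24 -1.0411103387655325 [0.5857 0.0262] 0.0009587391081983172 z0 0.0592
```

Emit:
apply_moves(
  linear=[
    [-0.002,0.021,0.002],
    [-0.004,0.041,0.004],
    [-0.004,0.062,0.006],
    [-0.004,0.083,0.008],
    [-0.003,0.103,0.01],
  ],
  delta_rot=[
    [0,0,0],
    [0,0,0],
    [0,0,0],
    [0,0,0],
    [0,0,0],
  ],
)

```text
clock: 10.03
position: [0.5629, 0.015, 0.0873]
tool_rot: [3.142, 0.0, 0.241]
force: [-0.3, 1.9, 1.7]
grip_width: -0.0001
finger_force: 1.2
```

Emit:
apply_moves(
  linear=[
    [0.002,0.021,0.002],
    [0.004,0.041,0.003],
    [0.007,0.062,0.004],
    [0.01,0.082,0.006],
    [0.014,0.103,0.007],
  ],
  delta_rot=[
    [0,0,0],
    [0,0,0],
    [0,0,0],
    [0,0,0],
    [0,0,0],
  ],
)

```text
clock: 10.45
position: [0.5667, 0.0054, 0.0866]
tool_rot: [-3.142, 0.0, 0.241]
force: [-1.1, 1.8, 1.8]
grip_width: -0.0001
finger_force: 1.2
```

Emit:
apply_moves(
  linear=[
    [0.004,0.02,0.001],
    [0.008,0.041,0.002],
    [0.012,0.061,0.003],
    [0.015,0.081,0.004],
    [0.019,0.101,0.005],
  ],
  delta_rot=[
    [0,0,0],
    [0,0,0],
    [0,0,0],
    [0,0,0],
    [0,0,0],
  ],
)

```text
clock: 10.87
position: [0.571, -0.0039, 0.0861]
tool_rot: [-3.142, -0.0, 0.241]
force: [-1.4, 1.0, 2.3]
grip_width: 0.0002
finger_force: 1.2
```

Emit:
apply_moves(
  linear=[
    [0.003,0.02,0.001],
    [0.006,0.041,0.001],
    [0.009,0.061,0.002],
    [0.012,0.081,0.002],
    [0.014,0.1,0.002],
  ],
  delta_rot=[
    [0,0,0],
    [0,0,0],
    [0,0,0],
    [0,0,0],
    [0,0,0],
  ],
)

```text
clock: 11.28
position: [0.5748, -0.0134, 0.0859]
tool_rot: [-3.142, 0.0, 0.241]
force: [-0.5, 2.2, 2.3]
grip_width: -0.0002
finger_force: 1.1
```

```bash
python3 chk.py 13
```

```text
11.2833 [ 0.5748 -0.0134  0.0859] F [-0.48  2.22  2.33] target [[ 0.5747 -0.0133  0.0892]] err mm [[ 0.13 -0.07 -3.3 ]] tool corr share [[-0.001 -0.001 -0.033]]
lateral mm 0.14705792333608883
cast now 25 -0.9284999404359824 [0.5848 0.0258] 0.0009269781336737785 z0 0.0595
```

Full stroke done, with the contact force about 2 to 3 N in the readings throughout. I'm lifting straight up slowly, then clear.

Emit:
apply_moves(
  linear=[
    [0,0,-0.01],
    [0,0,-0.03],
    [0,0,-0.06],
    [0,0,-0.1],
    [0,0,-0.15],
  ],
  delta_rot=[
    [0,0,0],
    [0,0,0],
    [0,0,0],
    [0,0,0],
    [0,0,0],
  ],
)

```text
clock: 11.75
position: [0.5745, -0.0131, 0.1012]
tool_rot: [-3.142, 0.0, 0.241]
force: [0.2, -0.0, 0.1]
grip_width: 0.0003
finger_force: 0.0
```

Emit:
apply_moves(
  linear=[
    [0,0,-0.2],
    [0,0,-0.4],
    [0,0,-0.6],
    [0,0,-0.8],
    [0,0,-1],
  ],
  delta_rot=[
    [0,0,0],
    [0,0,0],
    [0,0,0],
    [0,0,0],
    [0,0,0],
  ],
)

```text
clock: 12.17
position: [0.5745, -0.0131, 0.2024]
tool_rot: [-3.142, -0.0, 0.241]
force: [0.5, 0.5, 0.4]
grip_width: -0.0002
finger_force: 0.0
```

Emit:
apply_moves(
  linear=[
    [0.08,0,0],
    [0.16,0,0],
    [0.24,0,0],
    [0.3,0,0],
    [0.3,0,0],
  ],
  delta_rot=[
    [0,0,0],
    [0,0,0],
    [0,0,0],
    [0,0,0],
    [0,0,0],
  ],
)

```text
clock: 12.58
position: [0.6046, -0.0054, 0.1998]
tool_rot: [-3.141, 0.001, 0.241]
force: [-0.6, -0.2, 0.0]
grip_width: 0.0005
finger_force: 0.0
```

Emit:
apply_moves(
  linear=[
    [0,0,0],
    [0,0,0],
    [0,0,0],
    [0,0,0],
    [0,0,0],
  ],
  delta_rot=[
    [0,0,0],
    [0,0,0],
    [0,0,0],
    [0,0,0],
    [0,0,0],
  ],
)

```text
clock: 13.0
position: [0.6037, -0.0061, 0.2009]
tool_rot: [3.142, 0.0, 0.241]
force: [0.0, -0.2, 0.3]
grip_width: -0.0
finger_force: 0.0
```

```bash
python3 - <<'E'
from plan import *
s=monitor.observe();print(s["clock"],s["position"].round(4),s["force"].round(2))
p,d=optics.grab_frame("wrist");P,_=cloud("wrist",median_filter(d,3),(150,80,490,290),s)
r=fit(P,TH,T0);print(len(r[2]),r[0],r[1].round(4),r[2].std(),"z0",r[3].mean(),"platform",np.median(P[(P[:,2]<.068)&(P[:,2]>.056),2]))
cv2.imwrite("pics/w9.png",p[:,:,::-1])
E
```

```text
13.0 [ 0.6037 -0.0061  0.2009] [ 0.01 -0.23  0.27]
25 -0.992182201340337 [0.5845 0.0262] 0.0004192439983448114 z0 0.06264172226275795 platform 0.06266956478608593
```

View pics/w9.png

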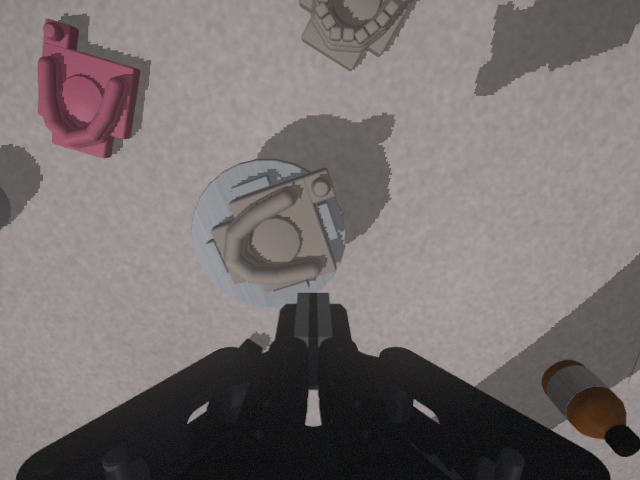

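The cast at (270,240) is unmoved and seated, the platform is back up and the hand is clear.

```bash
python3 -c "from workcell import workorder;print(workorder.job_done())"
```

```text
the job is handed in; nothing more can be done
None
```

I ran the closed fingertips along the whole ridge crest, from the knob end round the front to the far end, pressing with about 2–3 N. The cast is still seated in its measured starting position, the platform is back up, the hand is clear, and the job was handed in at about 13 s.

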